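Hang the squeegee on its peg over the drip tray

TASK

First slide the drying stand's grey drip tray fully home, so that it will catch the drips. Then hang the blue squeegee by its steel loop on the blue peg of the stand and let go, so that it hangs there still with its blade down, and leave the other things where they are.

Things in the scene. Friction and masses are not known exactly. Their poses are not given: they have to be found in the camera images.
- squeegee: Hand squeegee, 195 mm long, 120 g, lying flat at first. Origin under its middle, on its underside; x along the handle towards the loop, z up through its 18 mm thickness. Blue handle 24 mm wide, 18 mm thick, x = -57 to +59 mm, all free to grip; blade holder 110 mm wide (y) at x = -80 to -56 mm, black rubber blade out to x = -101 mm. Centre of mass near x = -40 mm.
- eye (a point): Centre of the squeegee's steel hanging loop, at x = +75 mm, z = +9 mm of the squeegee. Loop: a ring in the squeegee's xy plane of 6 mm round wire, opening 26 mm across, outside 38 mm.
- stand: Fixed steel drying stand. Origin: centre of its foot, at counter height; its front faces its own -x (towards the robot, apart from its yaw). Upright panel 200 mm wide, 335 mm high, front face at x = +50 mm; foot from x = -80 to +55 mm, side rails 36 mm high at y = -100 and +100 mm.
- drip_tray (a joint): Slide of the grey drip tray in the stand's foot, in m: 0 = fully home against its stop, grows as the tray comes out towards the stand's -x (at most 0.09). Stays where it is left; about 2 N of friction. Tray 176 mm wide, rim 34 mm above the counter.
- tray_tab (a point): Centre of the flat front face of the tray's grey tab, 45 mm above the counter; moves with the tray. The face looks to the stand's -x; the tab is 90 mm wide, 8 mm thick and its top is 58 mm above the counter. Push on this face towards the stand's +x.
- peg_blue: Blue round peg on the stand's panel, left or right place, 50 mm from the middle; blue disc 28 mm across, 3 mm thick, at its root. Origin: where its axis meets the panel's front face, 260 mm up; yaw as the stand. From there it runs 60 mm up and out, leaning 40 degrees from vertical towards its own -x. 8 mm thick, round end.
- peg_blue_tip (a point): Centre of the rounded end of the blue peg (60 mm along its axis from peg_blue; the end lies 4 mm further).
- peg_red: Red peg, same shape, in the other place on the stand; stays empty.
- mug: Upturned pale mug, 64 x 91 x 50 mm, a bystander. Origin: underside.
- cutlery: Pale cutlery cup with cutlery, 69 x 69 x 208 mm, a bystander. Origin: underside.

How it is judged:
On the way, in this order (a step that is already met when the one before it is completed fails the run):
1. the drip tray is fully home (within 8 mm) (value of joint drip_tray below 0.008 m), for 0.2 s.
2. the squeegee's loop is round the blue peg, near its root (horizontal distance between eye and peg_blue below 0.035 m and distance between eye and peg_blue below 0.05 m), for 0.2 s.
At the end, for the whole second after the job is handed in: The drip tray is within 8 mm of home; the squeegee hangs still by its loop at the root of the blue peg (loop centre within 30 mm of the peg's root, its weight on the peg, speed under 30 mm/s), blade down, its handle within 20 degrees of vertical (value of joint drip_tray below 0.008 m and distance between eye and peg_blue below 0.03 m and angle between squeegee's own x axis and vertical below 0.35 rad and linear speed of squeegee below 0.03 m/s and contact force between squeegee and peg_blue above 0.2 N); the robot touches nothing.
It fails at once if the mug is moved more than 20 mm (distance of mug from where it was at the start of the episode above 0.02 m).
It fails at once if the cutlery cup is moved more than 20 mm (distance of cutlery from where it was at the start of the episode above 0.02 m).
It also fails if it takes over 54 s, if anything falls off the work surface, if the arm or the gripper's body presses on something with over 40 N, if the wrist force passes 120 N, or if a joint passes its speed limit or range.

ROBOT

A 7-joint arm with a two-finger parallel gripper is mounted at the origin on the work surface; the furniture and walls round the work are solid. World frame = base frame: x ahead of the robot, y to its left, z up, the work surface at z = 0. Lengths are in m, angles in rad, forces in N, time in s.
With the tool pointing down it reaches from about 0.4 to 0.85 m from the base axis. Payload 4.5 kg.
Tool frame: the origin (TCP) lies where the fingers leave the gripper's body, on its centre line; the fingertips stand 64 mm ahead of it and the grasp point (between the pads) lies 45 mm ahead of it; z points along the fingers, y is the line along which they close (so a half turn about z gives the same grasp; the last joint's range is limited). The gripper opens to 88 mm and grips with 3 to 60 N. Pads are 18 mm wide; open, the fingers measure 123 mm over their backs; the gripper's body (75 mm by 187 mm) begins 45 mm behind the grasp point.
Start: joints at [-1.271, 0.689, -0.195, 1.565, 0.157, 0.902, -0.215], TCP at [0.164, 0.603, 0.303] pointing down, gripper open.
Joint ranges: [-3.01, 3.01], [-0.46, 2.08], [-1.47, 1.51], [0.13, 2.56], [-1, 4.14], [0.04, 2.09], [-2.66, 2.66]. Speed limits (rad/s): [2.57, 2.57, 3.14, 3.14, 3.14, 3.14, 3.14].

INTERFACE

Orientations are given as a unit quaternion [x, y, z, w].
In Python, from plant import r gives the robot as it stands.
- The arm moves only by the tool play_rows, never from a script. Its arguments are lists of equal length, an entry for each row: "translation": the shift along the tool's x, y, z in m, a list of three; "delta_rot": the turn, a rotation vector about the tool's x, y, z in degrees, a list of three; "grip": the opening, from -1 (shut) to 1 (fully open). In form: {"translation": [[x, y, z], ...], "delta_rot": [[rx, ry, rz], ...], "grip": [grip, ...]}. A call has 1 to 20 rows; each row shifts and turns the commanded pose from where the row before left it, along the tool's axes as they then stand; what a row does not reach is not made up. A row lasts 1/8 s, in which the tool goes at most 62.5 mm and 10.7 degrees, less where a joint would pass 70% of its speed; a pose out of reach is approached as far as the arm can. A call with a gripper value outside its range is refused whole. The fingers move at their own pace and stop on an object; "squeeze" is the grip in N (left out, the last holds). Time passes only in rows, so rows that do not move let the fingers close. It gives the time, the measured TCP pose, the force, the opening and the grip force at its end, in the units of the state.
- r.get_state(): the state, without advancing time (a new reading comes with each control period).
- r.snapshot(name): name is "scene" or "side" or "wrist"; returns the picture (400x640x3 uint8, blue, green, red); there is no depth.
- r.get_calibration(name): a dict with "intrinsics" (3x3 intrinsics, pixels), "k1" (the pictures are not rectified: a ray, as slopes to the right and down, at radius r is drawn at 1 + k1 r^2 times it, then the intrinsics apply), "eye" and "rotation" of the camera in the world. Camera axes: x right, y up, looking along -z (the intrinsics and any distortion apply to the point x, -y, -z); pixel columns grow to the right and rows downward; lengths in m; the calibration is good to about 2 mm. A picture is of the moment at which its call begins: read the wrist's pose just before it. get_calibration takes no time and is no camera call; for the wrist camera it gives the pose at the moment of the call.
- r.finish_job(): hands the job in; it is judged then, once.
Trained networks look in the newest picture that a camera, given by its name, has taken for a name from the list of things; names that differ only in an ending like _2 or _b are one class to them, and where a whole thing is asked for, a point or a joint stands for the part that bears it (a point fixed in the world has none). Each returns a list of dicts, best first, with "confidence" (0 to 1); they miss things now and then, are a little off and sometimes report something else, mostly with a low value. They report only what shows in the picture. A call takes as long as a camera call.
- r.look_for(camera, target): "point" ([x, y, z] in m, in world coordinates, good to about 4 mm: the middle of the surface that is visible of it).
- r.silhouettes(camera, target): "pixels" (400x640 bool, what is visible of it).
The state is a dict: "clock": time; "q": joint angles; "qd": joint speeds; "joint_torque": joint torques, N m; "tool_pos": TCP position; "eef_rot": TCP orientation; "contact_force": force on the tool from outside, world axes, zero at the start; "moment": the same for the moment, N m; "opening": opening from 0.0 (shut) to 1.0 (fully open); "finger_force": force on a finger pad.
Only numpy, scipy, OpenCV 4.12 (cv2) and the standard library are available. Lean on these libraries where they do the work, as an engineer would, in place of code of your own. Each camera call takes 0.05 s, during which the arm holds its last target. There are 200 camera calls.

## Working session

There is one attempt and no reset: what is moved stays moved. The work goes in short steps, Python scripts to look and compute and a tool call to move; the robot and the scene stay as the last step left them, time stands still between calls to the robot, and variables do not carry over. Pictures are saved under pics/ and viewed, at most 10 in all, crops included, and the job is handed in when it is done.

Besides the shell and the picture viewer there is one more tool, called after "Emit:" as name(argument=value, ...), one argument or row to a line, values as JSON. play_rows: Moves the arm, as the interface text tells. Its arguments: {"type":"object","properties":{"translation":{"type":"array","items":{"type":"array","items":{"type":"number"}}},"delta_rot":{"type":"array","items":{"type":"array","items":{"type":"number"}}},"grip":{"type":"array","items":{"type":"number"}},"squeeze":{"type":"number"}},"required":["translation","delta_rot","grip"]}

```bash
mkdir -p pics; ls
python3 - <<'E'
from plant import r
import cv2,numpy as np
np.set_printoptions(precision=4,suppress=True)
s=r.get_state();print(s)
a=r.snapshot("scene");b=r.snapshot("side")
cv2.imwrite("pics/scene0.png",a);cv2.imwrite("pics/side0.png",b)
for c in("scene","side"):
  k=r.get_calibration(c);print(c,k)
  for t in["squeegee","eye","stand","drip_tray","tray_tab","peg_blue","peg_blue_tip","peg_red","mug","cutlery"]:
    try: print(t,[(np.round(d["point"],4),round(d["confidence"],2)) for d in r.look_for(c,t)[:2]])
    except Exception as e: print(t,e)
E
```

```text
pics
{'clock': 0.0, 'q': array([-1.2712,  0.69  , -0.1945,  1.5663,  0.1573,  0.9025, -0.2151]), 'qd': array([-0.0006, -0.0011,  0.    , -0.001 ,  0.0008, -0.0004, -0.0012]), 'joint_torque': array([  0.0001, -52.757 ,  -1.2666, -15.3429,  -0.0525,   0.0065,
         0.0002]), 'tool_pos': array([0.1641, 0.6026, 0.3019]), 'eef_rot': array([ 0.1325,  0.9912, -0.0009, -0.0001]), 'contact_force': array([ 0.577 , -0.0809,  0.4612]), 'moment': array([ 0.0409,  0.0226, -0.0265]), 'finger_force': 0.0, 'opening': 1.0004495774927396}
scene {'intrinsics': array([[457.1074,   0.    , 321.1131],
       [  0.    , 457.1074, 201.4004],
       [  0.    ,   0.    ,   1.    ]]), 'k1': -0.038331148097259606, 'eye': array([-0.1376, -0.2122,  0.9991]), 'rotation': array([ 0.2733, -0.2189, -0.5654,  0.7467])}
squeegee [(array([ 0.3827, -0.1933,  0.0186]), 0.79)]
eye [(array([ 0.3826, -0.1916,  0.019 ]), 0.93), (array([ 0.5725, -0.3178,  0.0903]), 0.53)]
stand [(array([0.5986, 0.1565, 0.1095]), 0.79), (array([0.513 , 0.1464, 0.0073]), 0.45)]
drip_tray [(array([0.5147, 0.1444, 0.0057]), 0.82)]
tray_tab [(arr
[... 340 characters left out ...]
), 'rotation': array([-0.1544,  0.4789,  0.8291, -0.2438])}
squeegee [(array([ 0.3884, -0.1908,  0.015 ]), 0.76)]
eye [(array([ 0.3911, -0.1857,  0.0085]), 0.75)]
stand [(array([0.5948, 0.1721, 0.1008]), 0.93)]
drip_tray [(array([0.5148, 0.1509, 0.0096]), 0.68), (array([ 0.3884, -0.1885,  0.0178]), 0.23)]
tray_tab [(array([0.5132, 0.1552, 0.0058]), 0.57)]
peg_blue [(array([0.5145, 0.1513, 0.011 ]), 0.74), (array([0.5856, 0.2137, 0.2703]), 0.52)]
peg_blue_tip [(array([0.5883, 0.2147, 0.2713]), 0.71)]
peg_red [(array([0.6102, 0.1129, 0.2721]), 0.65)]
mug [(array([ 0.5771, -0.1547,  0.0289]), 0.87)]
cutlery [(array([ 0.5833, -0.31  ,  0.1008]), 0.68), (array([ 0.3906, -0.1935,  0.0135]), 0.52)]
```

View pics/scene0.png

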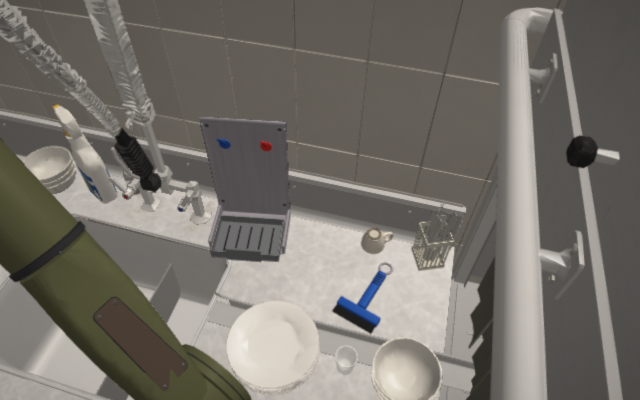

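View pics/side0.png

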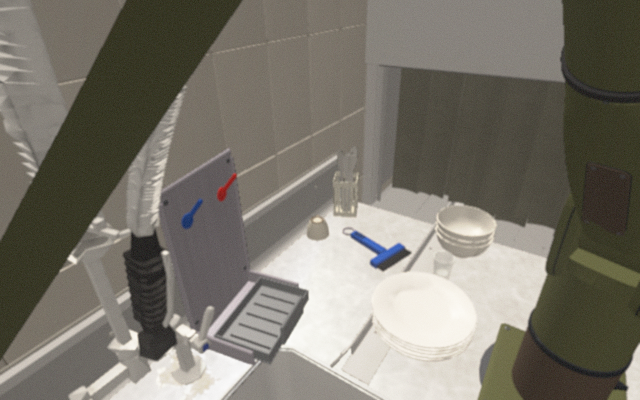

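Run:
```python
import cv2,numpy as np
a=cv2.imread("pics/scene0.png");b=cv2.imread("pics/side0.png")
p=cv2.resize(a[105:275,190:310],None,fx=3.3,fy=3.3,interpolation=cv2.INTER_CUBIC)
q=cv2.resize(b[140:370,150:320],None,fx=2.4,fy=2.4,interpolation=cv2.INTER_CUBIC)
h=max(p.shape[0],q.shape[0]);o=np.zeros((h,p.shape[1]+q.shape[1],3),np.uint8)
o[:p.shape[0],:p.shape[1]]=p;o[:q.shape[0],p.shape[1]:]=q;print(o.shape,p.shape)
cv2.imwrite("pics/crop1.png",o)
```

```text
(561, 804, 3) (561, 396, 3)
```

View pics/crop1.png

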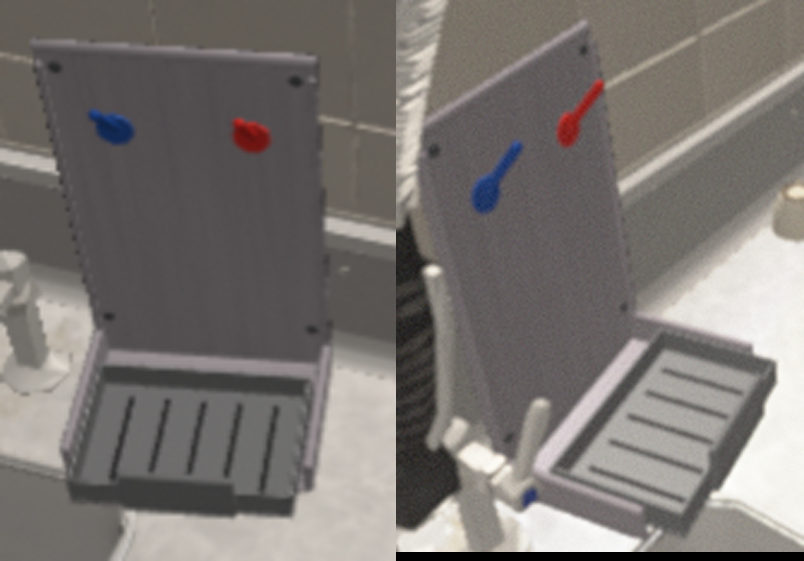

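```bash
cat > h.py <<'E'
from plant import r
import cv2,numpy as np
from scipy.spatial.transform import Rotation as R
from scipy.optimize import least_squares,minimize
np.set_printoptions(precision=4,suppress=True)
def proj(k,P):
    c=(np.atleast_2d(P)-k["eye"])@R.from_quat(k["rotation"]).as_matrix()
    s=np.c_[c[:,0]/-c[:,2],-c[:,1]/-c[:,2]]; s=s*(1+k["k1"]*(s**2).sum(1,keepdims=True))
    K=k["intrinsics"]; return s*[K[0,0],K[1,1]]+K[:2,2]
def onplane(k,uv,z):   # pixel -> world point at height z
    f=lambda p:(proj(k,[p[0],p[1],z])-uv).ravel()
    return least_squares(f,[k["eye"][0]+.5,k["eye"][1]]).x
def W(p,P): # x,y,yaw local->world
    return np.atleast_2d(P)@R.from_euler('z',p[2]).as_matrix().T+[p[0],p[1],0]
def sqmask(k,p):
    m=np.zeros((400,640),np.uint8)
    for x0,x1,w in((-.101,-.056,.055),(-.057,.059,.012)):
        B=np.array([[x,y,z] for x in(x0,x1) for y in(-w,w) for z in(.0,.018)])
        cv2.fillConvexPoly(m,cv2.convexHull(np.round(proj(k,W(p,B))*16).astype(np.int32)),1,shift=4)
    t=np.linspace(0,6.283,40)
    ring=np.c_[.075+.016*np.cos(t),.016*np.sin(t),t*0+.009]
    cv2.polylines(m,[np.round(proj(k,W(p,ring))*16).astype(np.int32)],True,1,2,shift=4)
    return m
E
python3 - <<'E'
from h import *
ks={c:r.get_calibration(c) for c in("scene","side")}
M={}
for c in ks:
    img=cv2.imread(f"pics/{c}0.png")
    s=r.silhouettes(c,"squeegee")[0]; M[c]=s["pixels"]; print(c,s["confidence"],M[c].sum())
def cost(p):
    o=0
    for c in ks:
        m=cv2.GaussianBlur(sqmask(ks[c],p).astype(np.float32),(0,0),1);t=cv2.GaussianBlur(M[c].astype(np.float32),(0,0),1)
        o+=((m-t)**2).sum()
    return o
a=onplane(ks["scene"],[386,268],.009);b=onplane(ks["scene"],[357,314],.009);print("eye",a,"blade",b)
d=a-b;yaw=np.arctan2(d[1],d[0]);p0=[*(a-.075*d/np.linalg.norm(d)),yaw]
S=np.array([p0]+[np.add(p0,e) for e in([.01,0,0],[0,.01,0],[0,0,.15])])
q=minimize(cost,p0,method="Nelder-Mead",options=dict(initial_simplex=S));print("sq",q.x,q.fun,"eye",W(q.x,[.075,0,.009]))
x=.05;al=np.radians(40);T=[x-.06*np.sin(al),0,.26+.06*np.cos(al)]
L=[[x,.1,.335],[x,-.1,.335],[x-.002,.05,.26],[x-.002,-.05,.26],[T[0],.05,T[2]],[T[0],-.05,T[2]]]
uv={"scene":[[200.9,118.3],[285.8,123.2],[224.8,143.8],[266.7,146.5],[218.9,140.4],[262.5,142.8]],
"side":[[161.7,195],[229.6,150.8],[187.1,221.3],[221.7,194.6],[201,202],[234.7,176.3]]}
f=lambda p:np.concatenate([(proj(ks[c],W(p,L))-uv[c]).ravel() for c in ks])
s=least_squares(f,[.6,.16,0]);print("stand",s.x);print(f(s.x).reshape(2,6,2))
P=W(s.x,L);print("root",W(s.x,[x,.05,.26]),"tip",P[4])
for u in([225.8,252],[261.8,252.5],[237,253]):
    w=onplane(ks["scene"],u,.058);print("tab",u,w,W([0,0,-s.x[2]],[*(w-s.x[:2]),0]))
E
```

```text
scene 0.93 1318
side 0.75 4634
eye [ 0.5257 -0.2206] blade [ 0.3795 -0.1769]
sq [ 0.4536 -0.198  -0.3145] 5767.33349609375 eye [[ 0.5249 -0.2212  0.009 ]]
stand [0.5558 0.1529 0.2257]
[[[-2.0983  1.2674]
  [ 0.6882 -0.2236]
  [ 0.2344  1.8598]
  [ 0.0072  0.8481]
  [ 0.378   0.9625]
  [ 0.7953  0.3307]]

 [[-4.6427  1.1466]
  [-0.1319 -2.9231]
  [ 1.7036 -0.4264]
  [-0.0399 -0.7601]
  [ 0.8867 -0.9755]
  [ 0.1772 -1.3378]]]
root [[0.5933 0.2128 0.26  ]] tip [0.5557 0.2042 0.306 ]
tab [225.8, 252] [0.429  0.1713] [[-0.1194  0.0464  0.    ]]
tab [261.8, 252.5] [0.4525 0.0851] [[-0.1159 -0.043   0.    ]]
tab [237, 253] [0.434  0.1435] [[-0.1208  0.0182  0.    ]]
```

Run:
```python
from h import *
ks={c:r.get_calibration(c) for c in("scene","side")}
M={}
roi={"scene":(255,340,325,400),"side":(220,280,335,420)}
for c in ks:
    img=cv2.imread(f"pics/{c}0.png").astype(int);m=(img[...,0]-img[...,2]>45)
    z=np.zeros_like(m);y0,y1,x0,x1=roi[c];z[y0:y1,x0:x1]=m[y0:y1,x0:x1];M[c]=z;print(c,z.sum())
def mask(k,p):
    m=np.zeros((400,640),np.uint8)
    for x0,x1,w in((-.080,-.056,.055),(-.057,.059,.012)):
        B=np.array([[x,y,z] for x in(x0,x1) for y in(-w,w) for z in(.0,.018)])
        cv2.fillConvexPoly(m,cv2.convexHull(np.round(proj(k,W(p,B))*16).astype(np.int32)),1,shift=4)
    return m
bl=lambda a:cv2.GaussianBlur(a.astype(np.float32),(0,0),1)
for cs in(["scene"],["side"],["scene","side"]):
    cost=lambda p:sum(((bl(mask(ks[c],p))-bl(M[c]))**2).sum() for c in cs)
    p0=[.4536,-.198,-.3145];S=np.array([p0]+[np.add(p0,e) for e in([.01,0,0],[0,.01,0],[0,0,.15])])
    q=minimize(cost,p0,method="Nelder-Mead",options=dict(initial_simplex=S));print("sq",cs,q.x,q.fun,"eye",W(q.x,[.075,0,.009]),"grasp",W(q.x,[-.01,0,.009]))
x=.05;al=np.radians(40);T=[x-.06*np.sin(al),0,.26+.06*np.cos(al)]
L=[[x-.002,.05,.26],[x-.002,-.05,.26],[T[0],.05,T[2]],[T[0],-.05,T[2]]]
uv={"scene":[[224.8,143.8],[266.7,146.5],[218.9,140.4],[262.5,142.8]],
"side":[[187.1,221.3],[221.7,194.6],[201,202],[234.7,176.3]]}
for cs in(["scene"],["side"],["scene","side"]):
    f=lambda p:np.concatenate([(proj(ks[c],W(p,L))-uv[c]).ravel() for c in cs])
    s=least_squares(f,[.6,.16,0]);print("stand",s.x,s.cost,"root",W(s.x,[x,.05,.26]),"tip",W(s.x,L[2]))
print(f(s.x).reshape(-1,2))
s=r.get_state();print(R.from_quat(s["eef_rot"]).as_matrix())
```

```text
scene 795
side 547
sq ['scene'] [ 0.4535 -0.198  -0.3142] 144.75563049316406 eye [[ 0.5248 -0.2211  0.009 ]] grasp [[ 0.444  -0.1949  0.009 ]]
sq ['side'] [ 0.4546 -0.2024 -0.2476] 205.23695373535156 eye [[ 0.5274 -0.2208  0.009 ]] grasp [[ 0.4449 -0.2     0.009 ]]
sq ['scene', 'side'] [ 0.4554 -0.1987 -0.2797] 375.3143310546875 eye [[ 0.5275 -0.2194  0.009 ]] grasp [[ 0.4458 -0.196   0.009 ]]
stand [0.5586 0.1557 0.1988] 0.3881115802768563 root [[0.5977 0.2146 0.26  ]] tip [[0.5599 0.207  0.306 ]]
stand [0.5543 0.1562 0.205 ] 0.4659027698015247 root [[0.593  0.2154 0.26  ]] tip [[0.5553 0.2075 0.306 ]]
stand [0.5563 0.1551 0.2037] 2.7111901808664918 root [[0.5952 0.2142 0.26  ]] tip [[0.5574 0.2064 0.306 ]]
[[-0.0097  1.2413]
 [-0.4151  0.8473]
 [-0.2231  0.2987]
 [-0.0055  0.3128]
 [ 0.3111 -0.3487]
 [-0.3077 -0.5143]
 [-0.8903 -0.6595]
 [-0.3273 -0.9176]]
[[-0.9649  0.2626 -0.    ]
 [ 0.2626  0.9649  0.    ]
 [ 0.      0.     -1.    ]]
```

Emit:
play_rows(
  translation=[
    [-0.0224, -0.025, 0.003],
    [-0.0224, -0.025, 0.003],
    [-0.0224, -0.025, 0.003],
    [-0.0224, -0.025, 0.003],
    [-0.0224, -0.025, 0.003],
    [-0.0224, -0.025, 0.003],
    [-0.0224, -0.025, 0.003],
    [-0.0224, -0.025, 0.003],
    [-0.0224, -0.025, 0.003],
    [-0.0224, -0.025, 0.003],
    [-0.0224, -0.025, 0.003],
    [-0.0224, -0.025, 0.003],
    [-0.0224, -0.025, 0.003],
    [-0.0224, -0.025, 0.003],
    [-0.0224, -0.025, 0.003],
    [-0.0224, -0.025, 0.003],
    [0, 0, 0],
    [0, 0, 0],
    [0, 0, 0],
    [0, 0, 0],
  ],
  delta_rot=[
    [0, 0, 0],
    [0, 0, 0],
    [0, 0, 0],
    [0, 0, 0],
    [0, 0, 0],
    [0, 0, 0],
    [0, 0, 0],
    [0, 0, 0],
    [0, 0, 0],
    [0, 0, 0],
    [0, 0, 0],
    [0, 0, 0],
    [0, 0, 0],
    [0, 0, 0],
    [0, 0, 0],
    [0, 0, 0],
    [0, 0, -9],
    [0, 0, -9],
    [0, 0, -9],
    [0, 0, 0],
  ],
  grip=[-1, -1, -1, -1, -1, -1, -1, -1, -1, -1, -1, -1, -1, -1, -1, -1, -1, -1, -1, -1],
)

```text
clock: 3.7
tool_pos: [0.4052, 0.123, 0.2548]
eef_rot: [-0.102, 0.995, 0.0, 0.0]
contact_force: [0.2, 0.1, -0.7]
opening: 0.004
finger_force: 0.0
```

Emit:
play_rows(
  translation=[
    [0, 0, 0.032],
    [0, 0, 0.032],
    [0, 0, 0.032],
    [0, 0, 0.032],
    [0, 0, 0.032],
    [0, 0, 0],
    [-0.008, 0, 0],
    [-0.008, 0, 0],
    [-0.008, 0, 0],
    [-0.006, 0, 0],
    [-0.006, 0, 0],
    [-0.006, 0, 0],
  ],
  delta_rot=[
    [0, 0, 0],
    [0, 0, 0],
    [0, 0, 0],
    [0, 0, 0],
    [0, 0, 0],
    [0, 0, 0],
    [0, 0, 0],
    [0, 0, 0],
    [0, 0, 0],
    [0, 0, 0],
    [0, 0, 0],
    [0, 0, 0],
  ],
  grip=[-1, -1, -1, -1, -1, -1, -1, -1, -1, -1, -1, -1],
)

```text
clock: 5.2
tool_pos: [0.4388, 0.1288, 0.1162]
eef_rot: [-0.104, 0.994, -0.004, -0.016]
contact_force: [-2.5, -0.9, 1.3]
opening: 0.005
finger_force: 1.2
```

Run:
```python
from h import *
s=r.get_state();print(s["q"],s["tool_pos"],s["eef_rot"],s["contact_force"])
w=r.snapshot("wrist");a=r.snapshot("side");cv2.imwrite("pics/push1.png",np.vstack([a[150:400,100:500]]).repeat(2,0).repeat(2,1)[:500,:800])
```

```text
[-0.2043  0.8542 -0.2955  2.1653  0.9035  0.282   0.4857] [0.4388 0.1288 0.1162] [-0.1036  0.9945 -0.0043 -0.0157] [-2.4582 -0.8804  1.2724]
```

View pics/push1.png

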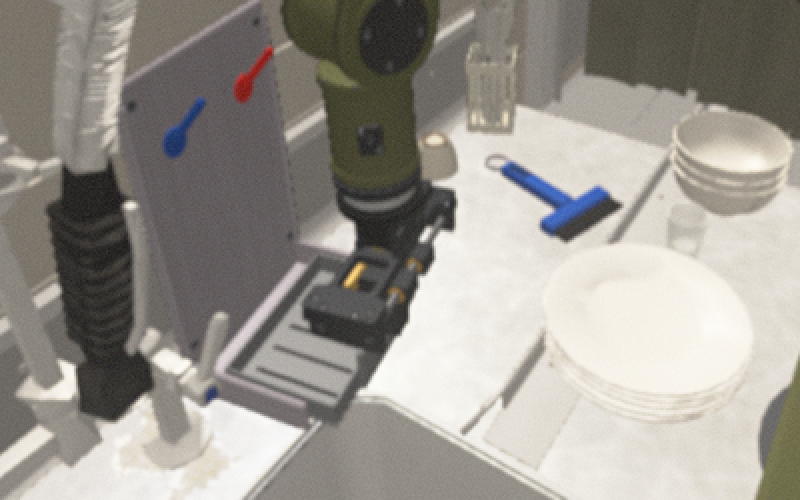

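Emit:
play_rows(
  translation=[
    [0.003, 0, 0.003],
    [0, 0, 0.007],
    [0, 0, 0.007],
    [-0.005, 0, 0],
    [-0.005, 0, 0],
    [-0.005, 0, 0],
    [-0.005, 0, 0],
  ],
  delta_rot=[
    [0, 0, 0],
    [0, 0, 0],
    [0, 0, 0],
    [0, 0, 0],
    [0, 0, 0],
    [0, 0, 0],
    [0, 0, 0],
  ],
  grip=[-1, -1, -1, -1, -1, -1, -1],
)

```text
clock: 6.18
tool_pos: [0.4555, 0.1321, 0.0987]
eef_rot: [-0.103, 0.995, -0.004, -0.015]
contact_force: [-3.3, 0.3, 0.1]
opening: 0.005
finger_force: 1.1
```

Emit:
play_rows(
  translation=[
    [-0.005, 0, 0],
    [-0.005, 0, 0],
    [-0.005, 0, 0],
    [-0.004, 0, 0],
  ],
  delta_rot=[
    [0, 0, 0],
    [0, 0, 0],
    [0, 0, 0],
    [0, 0, 0],
  ],
  grip=[-1, -1, -1, -1],
)

```text
clock: 6.68
tool_pos: [0.4682, 0.1346, 0.0981]
eef_rot: [-0.104, 0.994, -0.006, -0.02]
contact_force: [-20.2, -1.9, 15.6]
opening: 0.006
finger_force: 10.5
```

Emit:
play_rows(
  translation=[
    [-0.005, 0, 0],
    [-0.005, 0, 0],
    [-0.005, 0, 0],
  ],
  delta_rot=[
    [0, 0, 0],
    [0, 0, 0],
    [0, 0, 0],
  ],
  grip=[-1, -1, -1],
)

```text
clock: 7.05
tool_pos: [0.4696, 0.1349, 0.0975]
eef_rot: [-0.106, 0.994, -0.01, -0.032]
contact_force: [-48.9, -4.5, 40.0]
opening: 0.005
finger_force: 26.0
```

Emit:
play_rows(
  translation=[
    [0.01, 0, 0],
    [0.015, 0, 0],
    [0.015, 0, -0.01],
    [0, 0, -0.04],
    [0, 0, -0.05],
    [0, 0, -0.05],
  ],
  delta_rot=[
    [0, 0, 0],
    [0, 0, 0],
    [0, 0, 0],
    [0, 0, 0],
    [0, 0, 0],
    [0, 0, 0],
  ],
  grip=[-1, -1, -1, 0.2, 0.2, 0.2],
)

```text
clock: 7.8
tool_pos: [0.4547, 0.1331, 0.2508]
eef_rot: [-0.104, 0.995, -0.003, -0.014]
contact_force: [1.0, 1.0, 0.1]
opening: 0.324
finger_force: 0.0
```

Run:
```python
from h import *
s=r.get_state();print(s["q"],s["tool_pos"],R.from_quat(s["eef_rot"]).as_matrix(),s["contact_force"])
a=r.snapshot("scene");b=r.snapshot("side")
for c in("scene","side"):
  for t in("tray_tab","peg_blue_tip"): print(c,t,[(d["point"],round(d["confidence"],2)) for d in r.look_for(c,t)[:2]])
p=cv2.resize(a[105:275,190:310],None,fx=3.3,fy=3.3,interpolation=cv2.INTER_CUBIC)
q=cv2.resize(b[140:370,150:320],None,fx=2.4,fy=2.4,interpolation=cv2.INTER_CUBIC)
o=np.zeros((561,p.shape[1]+q.shape[1],3),np.uint8)
o[:p.shape[0],:p.shape[1]]=p;o[:q.shape[0],p.shape[1]:]=q
cv2.imwrite("pics/crop2.png",o[:,:800])
```

```text
[ 0.0187  0.653  -0.6409  2.0301  0.6024  0.6849  0.7618] [0.4547 0.1331 0.2508] [[-0.9781 -0.2064 -0.0275]
 [-0.2062  0.9785 -0.0099]
 [ 0.029  -0.004  -0.9996]] [0.9948 1.0357 0.0784]
scene tray_tab [([0.5626, 0.0914, 0.0118], 0.72)]
scene peg_blue_tip []
side tray_tab [([0.5441, 0.1542, 0.0082], 0.78)]
side peg_blue_tip [([0.5867, 0.2161, 0.2723], 0.63)]
```

View pics/crop2.png

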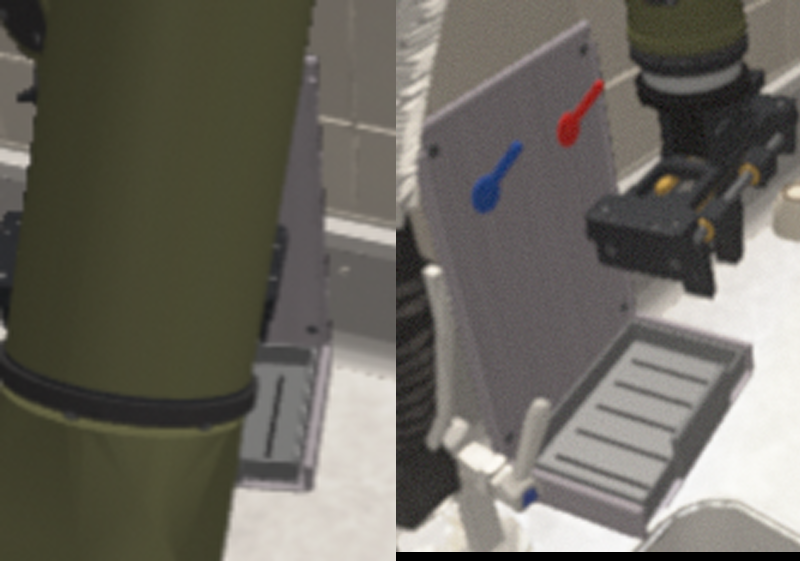

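Emit:
play_rows(
  translation=[
    [0.0096, -0.04, 0],
    [0.0096, -0.04, 0],
    [0.0096, -0.04, 0],
    [0.0096, -0.04, 0],
    [0.0096, -0.04, 0],
    [0.0096, -0.04, 0],
    [0.0096, -0.04, 0],
    [0.0096, -0.039, 0],
    [0, 0, 0],
    [0, 0, 0],
    [0, 0, 0],
    [0, 0, 0],
    [0, 0, 0],
  ],
  delta_rot=[
    [0, 0, 0],
    [0, 0, 0],
    [0, 0, 0],
    [0, 0, 0],
    [0, 0, 0],
    [0, 0, 0],
    [0, 0, 0],
    [0, 0, 0],
    [-0.2, -1.7, 0],
    [0, 0, 9.5],
    [0, 0, 9.5],
    [0, 0, 9.5],
    [0, 0, 0],
  ],
  grip=[0.4, 0.4, 0.4, 0.4, 0.4, 0.4, 0.4, 0.4, 0.4, 0.4, 0.4, 0.4, 0.4],
)

```text
clock: 9.72
tool_pos: [0.4441, -0.195, 0.2517]
eef_rot: [0.143, 0.99, -0.001, -0.001]
contact_force: [-0.4, 0.1, 0.5]
opening: 0.696
finger_force: 0.0
```

Run:
```python
from h import *
s=r.get_state();print(s["q"],s["tool_pos"],R.from_quat(s["eef_rot"]).as_matrix())
k=r.get_calibration("wrist");img=r.snapshot("wrist");cv2.imwrite("pics/wrist1.png",img)
m=(img.astype(int)[...,0]-img[...,2]>45);print(m.sum())
for p in([.4535,-.198,-.3142],[.4554,-.1987,-.2797]):print(proj(k,W(p,[[.075,0,.009],[-.01,0,.018],[-.1,0,.009]])))
cv2.imwrite("pics/wmask.png",m.astype(np.uint8)*255)
```

```text
[ 0.6595  0.6356 -0.5443  2.0202  0.549   0.6348  1.0313] [ 0.4441 -0.195   0.2517] [[-0.959   0.2834 -0.0029]
 [ 0.2834  0.959  -0.0016]
 [ 0.0023 -0.0023 -1.    ]]
5367
[[322.39   253.1522]
 [324.6584 178.4823]
 [327.3779  82.388 ]]
[[324.6521 254.8772]
 [324.1711 180.4757]
 [323.5448  84.6379]]
```

View pics/wrist1.png

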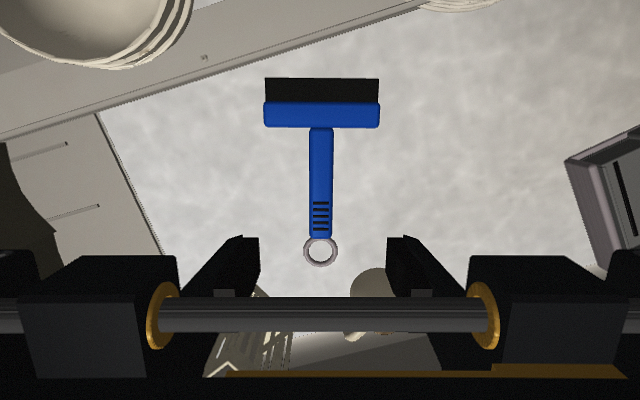

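Run:
```python
from h import *
s=r.get_state();Rm=R.from_quat(s["eef_rot"]).as_matrix()
k=r.get_calibration("wrist");img=cv2.imread("pics/wrist1.png").astype(int);m=(img[...,0]-img[...,2]>45)
L=[[-.057,.012,.018],[-.057,-.012,.018]]
def mask(k,p):
    m=np.zeros((400,640),np.uint8)
    for x0,x1,w in((-.080,-.056,.055),(-.057,.059,.012)):
        B=np.array([[x,y,z] for x in(x0,x1) for y in(-w,w) for z in(.0,.018)])
        cv2.fillConvexPoly(m,cv2.convexHull(np.round(proj(k,W(p,B))*16).astype(np.int32)),1,shift=4)
    return m
bl=lambda a:cv2.GaussianBlur(a.astype(np.float32),(0,0),1)
cost=lambda p:((bl(mask(k,p))-bl(m))**2).sum()
p0=[.4545,-.198,-.29];S=np.array([p0]+[np.add(p0,e) for e in([.01,0,0],[0,.01,0],[0,0,.1])])
q=minimize(cost,p0,method="Nelder-Mead",options=dict(initial_simplex=S));print(q.x,q.fun,mask(k,q.x).sum(),m.sum())
g=W(q.x,[-.01,0,.009])[0];print("eye",W(q.x,[.075,0,.009]),"grasp",g,"tooldelta",Rm.T@(g-s["tool_pos"])-[0,0,.045], "toolx ang",np.degrees(np.arctan2(Rm[1,0],Rm[0,0]))-180-np.degrees(q.x[2]))
```

```text
[ 0.4496 -0.2015 -0.2954] 290.1974792480469 6049 5367
eye [[ 0.5213 -0.2233  0.009 ]] grasp [ 0.44   -0.1986  0.009 ] tooldelta [ 0.0025 -0.0041  0.1979] toolx ang 0.5437458352618272
```

Emit:
play_rows(
  translation=[
    [0.001, -0.0035, 0.035],
    [0, 0, 0.04],
    [0, 0, 0.04],
    [0, 0, 0.04],
    [0, 0, 0.02],
    [0, 0, 0.009],
    [0, 0, 0],
    [0, 0, 0],
    [0, 0, 0],
    [0, 0, 0],
    [0, 0, 0],
  ],
  delta_rot=[
    [0, 0, 0.5],
    [0, 0, 0],
    [0, 0, 0],
    [0, 0, 0],
    [0, 0, 0],
    [0, 0, 0],
    [0, 0, 0],
    [0, 0, 0],
    [0, 0, 0],
    [0, 0, 0],
    [0, 0, 0],
  ],
  grip=[0.4, 0.4, 0.4, 0.4, 0.4, 0.4, 0.4, -1, -1, -1, -1],
  squeeze=35,
)

```text
clock: 11.15
tool_pos: [0.4426, -0.1987, 0.0691]
eef_rot: [0.149, 0.989, -0.001, 0.0]
contact_force: [-1.0, -0.3, 2.1]
opening: 0.267
finger_force: 9.8
```

Emit:
play_rows(
  translation=[
    [0, 0, 0],
    [0, 0, -0.01],
    [0, 0, -0.03],
    [0, 0, -0.04],
    [0, 0, -0.04],
    [0, 0, -0.04],
    [0, 0, -0.04],
    [0, 0, -0.04],
    [0, 0, 0],
  ],
  delta_rot=[
    [0, 0, 0],
    [0, 0, 0],
    [0, 0, 0],
    [0, 0, 0],
    [0, 0, 0],
    [0, 0, 0],
    [0, 0, 0],
    [0, 0, 0],
    [0, 0, 0],
  ],
  grip=[-1, -1, -1, -1, -1, -1, -1, -1, -1],
)

```text
clock: 12.28
tool_pos: [0.4434, -0.1985, 0.3116]
eef_rot: [0.149, 0.989, -0.002, 0.003]
contact_force: [0.1, 0.1, -1.6]
opening: 0.272
finger_force: 35.0
```

Run:
```python
from h import *
s=r.get_state();Rm=R.from_quat(s["eef_rot"]).as_matrix();print(s["tool_pos"],Rm,s["finger_force"],s["q"],s["contact_force"])
k=r.get_calibration("wrist");w=r.snapshot("wrist");a=r.snapshot("side");c=r.snapshot("scene")
e=s["tool_pos"]+Rm@[-.083,0,.060];print("pred eye px wrist",proj(k,e))
for n in("side","scene"):print(n,proj(r.get_calibration(n),e))
for n in("wrist","side","scene"):print(n,[(Rm.T@(d["point"]-s["tool_pos"]),round(d["confidence"],2)) for d in r.look_for(n,"eye")[:2]])
cv2.imwrite("pics/w2.png",w);cv2.imwrite("pics/s2.png",a);cv2.imwrite("pics/c2.png",c)
u,v=proj(r.get_calibration("side"),e)[0].astype(int)
q=a[max(0,v-100):v+100,max(0,u-80):u+80]
cv2.imwrite("pics/lift.png",np.hstack([w[50:350,100:500],np.pad(cv2.resize(q,None,fx=1.5,fy=1.5),((0,0),(0,0),(0,0)))[:300]]) if q.shape[0]==200 else w)
```

```text
[ 0.4434 -0.1985  0.3116] [[-0.9557  0.2942  0.0045]
 [ 0.2942  0.9557 -0.004 ]
 [-0.0054 -0.0025 -1.    ]] 34.98038113117218 [ 0.7462  0.5563 -0.6578  1.9534  0.4791  0.7851  1.0874] [ 0.0975  0.0531 -1.6204]
pred eye px wrist [[325.1644 398.0803]]
side [[349.6414 148.8086]]
scene [[401.0903 207.6776]]
wrist [(array([ 0.0607, -0.0067,  0.0515]), 0.76)]
side [(array([ 0.0607, -0.0013,  0.0608]), 0.9)]
scene [(array([ 0.0699, -0.0144,  0.0509]), 0.58)]
```

View pics/lift.png

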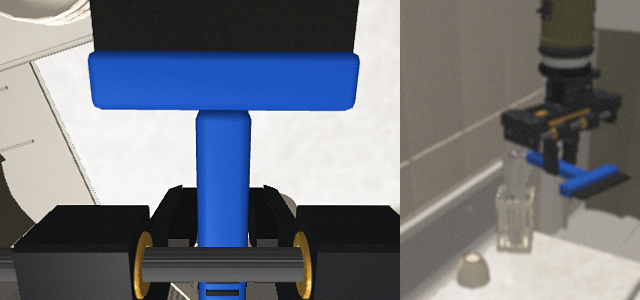

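```bash
cat >> h.py <<'E'
def fitsq(k,tp,Rm,img,p0=(-.008,0,.069,0,0)):
    """squeegee origin in tool frame (a,b,c), pitch, yaw (rad) from its blue pixels in a wrist picture"""
    i=img.astype(int);m=(i[...,0]-i[...,2]>45)[:240]
    bl=lambda a:cv2.GaussianBlur(a.astype(np.float32),(0,0),1.5)
    def mk(p):
        A=Rm@np.diag([-1,1,-1])@R.from_euler('yz',[p[3],p[4]]).as_matrix();o=tp+Rm@np.array(p[:3]);z=np.zeros((400,640),np.uint8)
        for x0,x1,w in((-.080,-.056,.055),(-.057,.059,.012)):
            B=np.array([[x,y,q] for x in(x0,x1) for y in(-w,w) for q in(.0,.018)])
            cv2.fillConvexPoly(z,cv2.convexHull(np.round(proj(k,B@A.T+o)*16).astype(np.int32)),1,shift=4)
        return z[:240]
    t=bl(m);f=lambda p:((bl(mk(p))-t)**2).sum()
    S=np.array([p0]+[np.add(p0,e) for e in np.diag([.008,.006,.008,.08,.05])])
    q=minimize(f,p0,method="Nelder-Mead",options=dict(initial_simplex=S,maxiter=500))
    M=R.from_euler('yz',q.x[3:]).as_matrix();e=np.diag([-1,1,-1])@M@[.075,0,.009]+q.x[:3]
    return q.x,q.fun,m.sum(),e
E
python3 - <<'E'
from h import *
s=r.get_state();Rm=R.from_quat(s["eef_rot"]).as_matrix()
k=r.get_calibration("wrist");print(fitsq(k,s["tool_pos"],Rm,cv2.imread("pics/w2.png")))
E
```

```text
(array([-0.0072, -0.0015,  0.0748, -0.0027, -0.0059]), np.float64(74.41226196289062), np.int64(20073), array([-0.0822, -0.0019,  0.0656]))
```

Emit:
play_rows(
  translation=[
    [0.0111, 0.0296, -0.0041],
    [0.0111, 0.0296, -0.0041],
    [0.0111, 0.0296, -0.0041],
    [0.0111, 0.0296, -0.0041],
    [0.0111, 0.0296, -0.0041],
    [0.0111, 0.0296, -0.0041],
    [0.0111, 0.0296, -0.0041],
    [0.0111, 0.0296, -0.0041],
    [0.0111, 0.0296, -0.0041],
    [0.0111, 0.0296, -0.0041],
    [0.0111, 0.0296, -0.0041],
    [0.0111, 0.0296, -0.0041],
    [0, 0, 0],
    [0, 0, 0],
    [0, 0, 0],
    [0, 0, 0],
  ],
  delta_rot=[
    [0, 0, 0],
    [0, 0, 0],
    [0, 0, 0],
    [0, 0, 0],
    [0, 0, 0],
    [0, 0, 0],
    [0, 0, 0],
    [0, 0, 0],
    [0, 0, 0],
    [0, 0, 0],
    [0, 0, 0],
    [0, 0, 0],
    [0, 0, -9.6],
    [0, 0, -9.6],
    [0, 0, -9.6],
    [0, 0, 0],
  ],
  grip=[-1, -1, -1, -1, -1, -1, -1, -1, -1, -1, -1, -1, -1, -1, -1, -1],
)

```text
clock: 14.58
tool_pos: [0.4194, 0.1803, 0.3565]
eef_rot: [-0.101, 0.995, -0.001, -0.001]
contact_force: [-0.1, -0.7, -0.7]
opening: 0.267
finger_force: 35.0
```

Emit:
play_rows(
  translation=[
    [0, 0, 0],
    [0, 0, 0],
    [0, 0, 0],
    [0, 0, 0],
    [0, 0, 0],
    [0, 0, 0],
  ],
  delta_rot=[
    [0, -8, 0],
    [0, -8, 0],
    [0, -8, 0],
    [0, -8, 0],
    [0, -8, 0],
    [0, 0, 0],
  ],
  grip=[-1, -1, -1, -1, -1, -1],
)

```text
clock: 15.32
tool_pos: [0.425, 0.1727, 0.3556]
eef_rot: [-0.093, 0.959, 0.007, 0.269]
contact_force: [0.3, 0.4, -1.0]
opening: 0.265
finger_force: 35.0
```

```bash
cat >> h.py <<'E'
ROOT=np.array([.595,.2145,.26]);YAW=.204
def target(tilt,s,e=(-.0822,-.0019,.062)):
    "TCP pose with the eye s m along the peg, handle tilted up by tilt deg"
    A=R.from_euler('z',YAW)*R.from_matrix(np.diag([-1,1,-1]))*R.from_euler('y',-tilt,degrees=True)
    al=np.radians(40);u=R.from_euler('z',YAW).apply([-np.sin(al),0,np.cos(al)])
    return ROOT+s*u-A.apply(e),A
def delta(tilt,s,e=(-.0822,-.0019,.062)):
    st=r.get_state();P,A=target(tilt,s,e);C=R.from_quat(st["eef_rot"])
    return C.inv().apply(P-st["tool_pos"]),np.degrees((C.inv()*A).as_rotvec())
E
python3 - <<'E'
from h import *
s=r.get_state();print(s["q"],s["tool_pos"],s["eef_rot"],s["contact_force"],s["finger_force"])
k=r.get_calibration("wrist");w=r.snapshot("wrist");a=r.snapshot("side");c=r.snapshot("scene")
f=fitsq(k,s["tool_pos"],R.from_quat(s["eef_rot"]).as_matrix(),w);print(f)
print("delta40,.09",delta(40,.09))
cv2.imwrite("pics/w3.png",w);cv2.imwrite("pics/a3.png",a);cv2.imwrite("pics/c3.png",c)
E=s["tool_pos"]+R.from_quat(s["eef_rot"]).apply([-.0822,-.0019,.062])
for n in("scene","side"):print(n,proj(r.get_calibration(n),[E,ROOT,target(40,.06,(0,0,0))[0]]))
o=np.zeros((400,800,3),np.uint8);o[:,:400]=cv2.resize(a[80:280,100:300],(400,400));o[:,400:]=cv2.resize(c[80:280,150:350],(400,400));cv2.imwrite("pics/v3.png",o)
E
```

```text
[-0.3119  0.3171 -0.429   2.3459  1.5252  0.4118 -0.345 ] [0.425  0.1727 0.3556] [-0.093   0.9587  0.0074  0.2686] [ 0.3018  0.4069 -1.0384] 34.9809193611145
(array([-0.0069, -0.0007,  0.0744,  0.007 , -0.0041]), np.float64(311.57220458984375), np.int64(20512), array([-0.082 , -0.001 ,  0.0659]))
delta40,.09 (array([0.0059, 0.0097, 0.0342]), array([-2.3385, -8.8225,  0.0999]))
scene [[217.433  137.804 ]
 [224.8047 144.509 ]
 [218.5175 140.7283]]
side [[217.8459 180.1372]
 [186.3938 220.852 ]
 [200.0438 201.4534]]
```

View pics/v3.png

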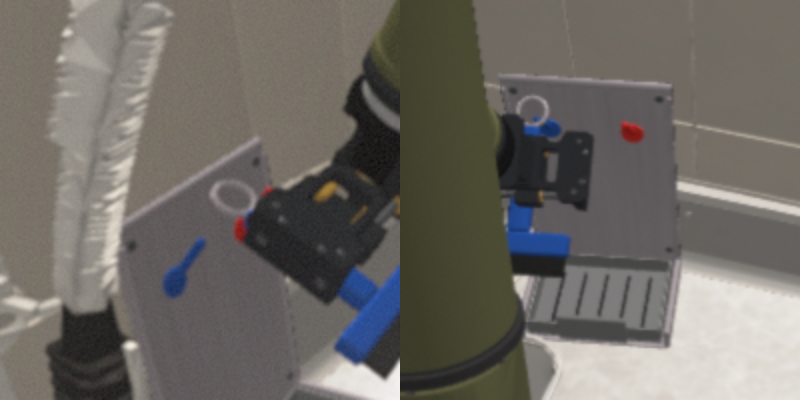

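Run:
```python
from h import *
s=r.get_state();C=R.from_quat(s["eef_rot"]);E0=s["tool_pos"]+C.apply([-.0822,-.0019,.062])
ks={n:r.get_calibration(n) for n in("scene","side")}
# ring outline: white-ish pixels near
for n,f,c0 in(("scene","c3",(216.5,135)),("side","a3",(217,178))):
    i=cv2.imread(f"pics/{f}.png").astype(int);u,v=map(int,c0);w=14
    g=i[v-w:v+w,u-w:u+w].min(2);bg=np.median(g);m=g>bg+25
    m=m.astype(np.uint8);yx=np.argwhere(m);print(n,bg,len(yx),yx.min(0)+[v-w,u-w],yx.max(0)+[v-w,u-w],"mid",(yx.min(0)+yx.max(0))/2+[v-w,u-w])
f=lambda p:np.concatenate([(proj(ks["scene"],p)-[216.5,135]).ravel(),(proj(ks["side"],p)-[217,178]).ravel()])
q=least_squares(f,E0);print(q.x,q.fun,"vs",E0,"eye in tool",C.inv().apply(q.x-s["tool_pos"]))
# peg tip & disc seen
for a,b in(([218.9,140.4],[201,202]),([224.8,143.8],[187.1,221.3])):
    g=lambda p:np.concatenate([(proj(ks["scene"],p)-a).ravel(),(proj(ks["side"],p)-b).ravel()]);z=least_squares(g,ROOT);print("peg",z.x,z.fun)
```

```text
scene 87.0 74 [124 202] [142 224] mid [133. 213.]
side 92.0 108 [164 203] [186 227] mid [175. 215.]
[0.5263 0.1905 0.3501] [ 0.0158  0.8467 -0.3985 -0.4525] vs [0.5275 0.1893 0.3458] eye in tool [-0.0836 -0.0006  0.0578]
peg [0.557  0.2058 0.3052] [ 0.0042  0.7092 -0.3328 -0.3739]
peg [0.5945 0.2143 0.2601] [-0.0022  0.8522 -0.4021 -0.4484]
```

Emit:
play_rows(
  translation=[
    [0, 0, 0],
    [0, 0, 0],
    [0, 0, 0],
    [0, 0, 0],
    [0, 0, 0],
  ],
  delta_rot=[
    [-0.6, -2.2, 0],
    [-0.6, -2.2, 0],
    [-0.6, -2.2, 0],
    [-0.6, -2.2, 0],
    [0, 0, 0],
  ],
  grip=[-1, -1, -1, -1, -1],
)

```text
clock: 16.1
tool_pos: [0.4262, 0.1722, 0.3558]
eef_rot: [-0.097, 0.935, 0.034, 0.34]
contact_force: [0.8, 0.0, -0.1]
opening: 0.271
finger_force: 35.0
```

```bash
sed -i 's/e=(-.0822,-.0019,.062)/e=(-.083,-.001,.060)/g' h.py
python3 - <<'E'
from h import *
s=r.get_state();print(s["q"],s["tool_pos"]);print(delta(40,.085))
E
```

```text
[-0.2261  0.3498 -0.5721  2.4633  2.0447  0.5704 -0.8762] [0.4262 0.1722 0.3558]
(array([0.0113, 0.0083, 0.0402]), array([ 0.0009, -0.0895,  0.1309]))
```

Emit:
play_rows(
  translation=[
    [0.0057, 0.0042, 0],
    [0.0056, 0.0041, 0],
    [0, 0, 0.01],
    [0, 0, 0.01],
    [0, 0, 0.01],
    [0, 0, 0.01],
    [0, 0, 0],
  ],
  delta_rot=[
    [0, 0, 0],
    [0, 0, 0],
    [0, 0, 0],
    [0, 0, 0],
    [0, 0, 0],
    [0, 0, 0],
    [0, 0, 0],
  ],
  grip=[-1, -1, -1, -1, -1, -1, -1],
)

```text
clock: 16.98
tool_pos: [0.4415, 0.1843, 0.3174]
eef_rot: [-0.097, 0.935, 0.035, 0.34]
contact_force: [-0.4, 0.0, -0.9]
opening: 0.269
finger_force: 35.0
```

Run:
```python
from h import *
s=r.get_state();print(s["q"],s["tool_pos"]);print(delta(40,.085))
a=r.snapshot("side");c=r.snapshot("scene");C=R.from_quat(s["eef_rot"])
t=np.linspace(0,6.28,40);ring=s["tool_pos"]+C.apply(np.c_[-.083+.016*np.cos(t),-.001+.016*np.sin(t),t*0+.060])
e=s["tool_pos"]+C.apply([-.083,-.001,.060])
for n in("side","scene"):print(proj(r.get_calibration(n),e))
def cr(i,n,x,y,w=35):
    return cv2.resize(i[y-w:y+w,x-w:x+w],(400,400),interpolation=cv2.INTER_CUBIC)
cv2.imwrite("pics/v4.png",np.hstack([cr(a,"side",205,200),cr(c,"scene",220,138)]))
```

```text
[-0.236   0.4805 -0.6077  2.4751  2.1432  0.703  -0.9867] [0.4415 0.1843 0.3174]
(array([ 0.0001, -0.0005, -0.0004]), array([ 0.0475, -0.0497,  0.164 ]))
[[205.7843 193.0921]]
[[215.3824 139.0384]]
```

View pics/v4.png

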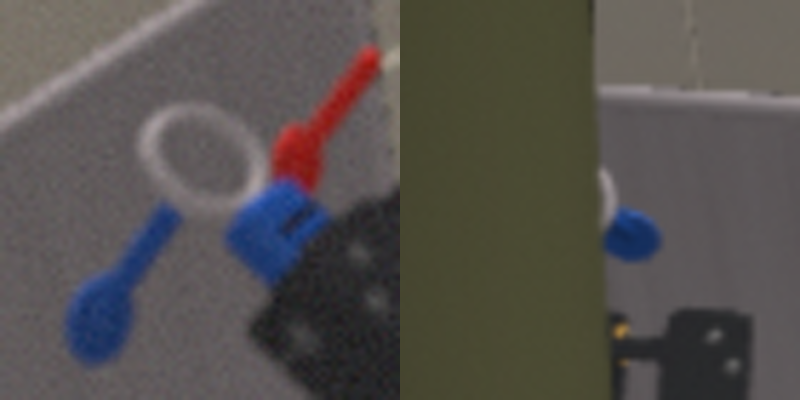

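Emit:
play_rows(
  translation=[
    [0, 0, 0.008],
    [0, 0, 0.008],
    [0, 0, 0.008],
    [0, 0, 0.008],
  ],
  delta_rot=[
    [0, 0, 0],
    [0, 0, 0],
    [0, 0, 0],
    [0, 0, 0],
  ],
  grip=[-1, -1, -1, -1],
)

```text
clock: 17.58
tool_pos: [0.4617, 0.1887, 0.2932]
eef_rot: [-0.097, 0.935, 0.035, 0.34]
contact_force: [-0.3, -0.0, -1.5]
opening: 0.271
finger_force: 35.0
```

Run:
```python
from h import *
s=r.get_state();print(s["q"],s["tool_pos"],s["contact_force"]);print(delta(40,.053))
a=r.snapshot("side");cv2.imwrite("pics/v5.png",cv2.resize(a[150:250,140:290],(600,400),interpolation=cv2.INTER_CUBIC))
```

```text
[-0.2236  0.5636 -0.6089  2.4541  2.2029  0.7574 -1.0116] [0.4617 0.1887 0.2932] [-0.3376 -0.0139 -1.4568]
(array([ 0.0003, -0.0007, -0.0002]), array([0.0665, 0.0179, 0.1838]))
```

View pics/v5.png

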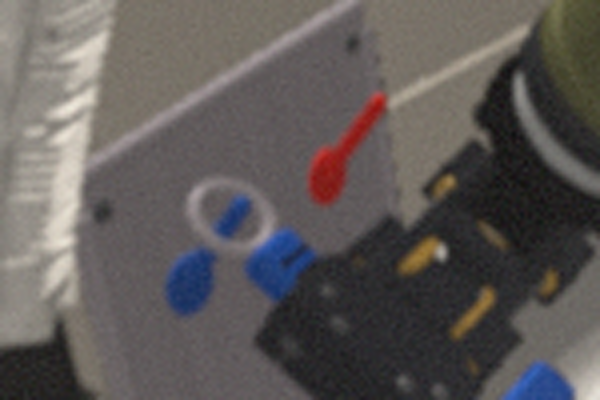

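Run:
```python
from h import *
print(target(75,.03)[0],target(60,.03)[0])
W_=[(40,.053)]+[(40,.053-.006*i) for i in(1,2,3)]+[(40+4*i,.035-.001*i) for i in range(1,10)]
for a,b in zip(W_,W_[1:]):
    P,A=target(*a);Q,B=target(*b);print(b,A.inv().apply(Q-P),np.degrees((A.inv()*B).as_rotvec()))
```

```text
[0.4981 0.1955 0.2183] [0.4844 0.1926 0.2411]
(40, 0.047) [-0.     0.     0.006] [0. 0. 0.]
(40, 0.040999999999999995) [-0.    -0.     0.006] [0. 0. 0.]
(40, 0.034999999999999996) [0.    0.    0.006] [0. 0. 0.]
(44, 0.034) [ 0.004  -0.      0.0069] [ 0. -4. -0.]
(48, 0.033) [ 0.0041 -0.      0.0069] [ 0. -4. -0.]
(52, 0.032) [ 0.0041 -0.      0.0069] [ 0. -4.  0.]
(56, 0.031000000000000003) [0.0042 0.     0.0069] [-0. -4.  0.]
(60, 0.030000000000000002) [ 0.0043 -0.      0.0069] [ 0. -4. -0.]
(64, 0.029000000000000005) [0.0043 0.     0.0069] [ 0. -4.  0.]
(68, 0.028000000000000004) [0.0044 0.     0.0068] [ 0. -4. -0.]
(72, 0.027000000000000003) [ 0.0045 -0.      0.0068] [ 0. -4.  0.]
(76, 0.026000000000000002) [ 0.0045 -0.      0.0068] [ 0. -4.  0.]
```

Emit:
play_rows(
  translation=[
    [0, 0, 0.006],
    [0, 0, 0.006],
    [0, 0, 0.006],
    [0, 0, 0],
    [0.004, 0, 0.0069],
    [0.0041, 0, 0.0069],
    [0, 0, 0],
    [0.0041, 0, 0.0069],
    [0, 0, 0],
  ],
  delta_rot=[
    [0, 0, 0],
    [0, 0, 0],
    [0, 0, 0],
    [0, 0, 0],
    [0, -4, 0],
    [0, -4, 0],
    [0, 0, 0],
    [0, -4, 0],
    [0, 0, 0],
  ],
  grip=[-1, -1, -1, -1, -1, -1, -1, -1, -1],
)

```text
clock: 18.75
tool_pos: [0.4786, 0.1977, 0.2545]
eef_rot: [-0.098, 0.901, 0.045, 0.42]
contact_force: [-0.2, -2.5, -0.5]
opening: 0.264
finger_force: 35.0
```

Run:
```python
from h import *
s=r.get_state();print(s["q"],s["tool_pos"],s["contact_force"]);print(delta(52,.032))
```

```text
[-0.1232  0.8638 -0.9265  2.5517  2.2724  1.3433 -1.0534] [0.4786 0.1977 0.2545] [-0.2476 -2.4641 -0.4525]
(array([-0.0001, -0.0061, -0.0023]), array([ 0.5452, -1.9982,  0.4738]))
```

Emit:
play_rows(
  translation=[
    [0, -0.002, 0.001],
    [0.0005, -0.002, 0.001],
    [0.0005, -0.002, 0.001],
    [0, 0, 0],
  ],
  delta_rot=[
    [0.2, 0, 0.2],
    [0.2, 0, 0.2],
    [0, 0, 0],
    [0, 0, 0],
  ],
  grip=[-1, -1, -1, -1],
)

```text
clock: 19.25
tool_pos: [0.4816, 0.1929, 0.2539]
eef_rot: [-0.096, 0.9, 0.043, 0.423]
contact_force: [-0.9, 0.5, -0.6]
opening: 0.27
finger_force: 35.0
```

Run:
```python
from h import *
s=r.get_state();print(s["q"],s["tool_pos"],s["contact_force"]);print(delta(50,.026))
a=r.snapshot("side")
for t in("eye","peg_blue","squeegee"):print(t,[(d["point"],round(d["confidence"],2)) for d in r.look_for("side",t)[:2]])
```

```text
[-0.1142  0.8687 -0.9233  2.5534  2.2814  1.3524 -1.0522] [0.4816 0.1929 0.2539] [-0.8973  0.5422 -0.6429]
(array([-0.0003, -0.0008, -0.0011]), array([0.1753, 0.3451, 0.4169]))
eye [([0.4777, 0.2104, 0.1725], 0.95), ([0.5333, 0.1656, 0.0115], 0.41)]
peg_blue [([0.5807, 0.2131, 0.2757], 0.65)]
squeegee [([0.4825, 0.2101, 0.1733], 0.87)]
```

Emit:
play_rows(
  translation=[
    [0.003, 0, 0],
    [0.003, 0, 0],
    [0, 0, 0],
  ],
  delta_rot=[
    [0, 0, 0],
    [0, 0, 0],
    [0, 0, 0],
  ],
  grip=[-1, -1, -1],
)

```text
clock: 19.82
tool_pos: [0.4786, 0.1952, 0.2466]
eef_rot: [-0.095, 0.9, 0.045, 0.423]
contact_force: [3.8, -3.6, 2.6]
opening: 0.269
finger_force: 35.1
```

Emit:
play_rows(
  translation=[
    [0, -0.001, 0],
    [0, 0, 0],
    [0, 0, 0],
    [0, 0, 0],
    [0, 0, 0],
    [0, 0, 0],
    [0, 0, 0],
    [0, 0, 0],
  ],
  delta_rot=[
    [0, 0, 0],
    [0, 0, 0],
    [0, 0, 0],
    [0, 0, 0],
    [0, 0, 0],
    [0, 0, 0],
    [0, 0, 0],
    [0, 0, 0],
  ],
  grip=[-1, 0, 0.5, 0.5, 0.5, 0.5, 0.5, 0.5],
)

```text
clock: 20.82
tool_pos: [0.4777, 0.1947, 0.2474]
eef_rot: [-0.099, 0.9, 0.044, 0.423]
contact_force: [-0.7, -0.5, -0.6]
opening: 0.744
finger_force: 0.0
```

Run:
```python
from h import *
s=r.get_state();print(s["q"],s["tool_pos"],s["contact_force"],s["opening"],delta(50,.026))
ks={}
for n in("side","wrist"):
    i=r.snapshot(n).astype(int);k=r.get_calibration(n);m=(i[...,0]-i[...,2]>45);yx=np.argwhere(m);print(n,len(yx),yx.mean(0) if len(yx) else 0,yx.min(0),yx.max(0))
    for t in("eye","squeegee"):print(n,t,[(d["point"],round(d["confidence"],2)) for d in r.look_for(n,t)[:2]])
    # prediction if hanging at the root, eye 9 mm below
    h=R.from_euler('z',YAW)
    for nm,l in(("eye",[-.012,0,0]),("holder",[-.012,0,-.143]),("bladeL",[-.012,.055,-.17]),("bladeR",[-.012,-.055,-.17])):
        print(nm,proj(k,ROOT+h.apply(l)))
    cv2.imwrite(f"pics/rel_{n}.png",i)
```

```text
[ 0.0144  1.055  -1.2888  2.5601  2.1429  1.62   -0.8424] [0.4777 0.1947 0.2474] [-0.7299 -0.5014 -0.5625] 0.7437586230694672 (array([-0.0075, -0.0035, -0.0026]), array([0.4393, 0.3761, 0.6323]))
side 1166 [266.9297 200.6467] [199 186] [349 221]
side eye [([0.5673, 0.2216, 0.1398], 0.73)]
side squeegee [([0.5717, 0.2175, 0.141], 0.6)]
eye [[192.0921 222.1729]]
holder [[206.5614 285.5156]]
bladeL [[190.5624 316.6015]]
bladeR [[225.3174 277.8671]]
wrist 11525 [196.3359 319.3211] [ 64 235] [369 537]
wrist eye [([0.5705, 0.2065, 0.1312], 0.83)]
wrist squeegee [([0.5691, 0.213, 0.1312], 0.75), ([0.5866, 0.1582, 0.004], 0.73)]
eye [[313.5751 367.8679]]
holder [[316.4087 156.2366]]
bladeL [[385.9469 127.4139]]
bladeR [[247.3419 125.8733]][ WARN:0@2.304] global loadsave.cpp:1063 imwrite_ Unsupported depth image for selected encoder is fallbacked to CV_8U.
```

Emit:
play_rows(
  translation=[
    [0, 0, -0.005],
    [0, 0, -0.01],
    [0, 0, -0.012],
    [0, 0, -0.012],
    [0, 0, -0.012],
    [0, 0, -0.012],
    [0, 0, 0],
  ],
  delta_rot=[
    [0, 3, 0],
    [0, 3, 0],
    [0, 3, 0],
    [0, 3, 0],
    [0, 3, 0],
    [0, 3, 0],
    [0, 0, 0],
  ],
  grip=[0.5, 0.5, 0.5, 0.5, 0.5, 0.5, 0.5],
)

```text
clock: 22.0
tool_pos: [0.4373, 0.1858, 0.2952]
eef_rot: [-0.104, 0.954, 0.029, 0.279]
contact_force: [0.0, 0.1, 0.3]
opening: 0.748
finger_force: 0.0
```

Run:
```python
from h import *
s=r.get_state();print(s["q"],s["tool_pos"],s["contact_force"])
for j in range(2):
    i=r.snapshot("side").astype(int);m=(i[...,0]-i[...,2]>45);yx=np.argwhere(m);print(len(yx),yx.mean(0),yx.min(0),yx.max(0))
# fit hanging pose in side view: eye near root, pitch/yaw/roll free
k=r.get_calibration("side");t=cv2.GaussianBlur(m.astype(np.float32),(0,0),1)
ks=r.get_calibration("scene");r.snapshot("scene")
A0=np.array([[0,0,-1.],[0,1,0],[1,0,0]]) # cols: local axes x up, z to -x
def mk(p):
    A=(R.from_euler('z',YAW)*R.from_euler('xyz',p[3:])).as_matrix()@np.array([[0,0,-1.],[0,-1,0],[1,0,0]]).T.T
    A=(R.from_euler('z',YAW)*R.from_euler('xyz',p[3:])).as_matrix()@np.array([[0,0,-1.],[0,1,0],[1,0,0]])
    o=ROOT+p[:3]-A@[.075,0,.009];z=np.zeros((400,640),np.uint8)
    for x0,x1,w in((-.080,-.056,.055),(-.057,.059,.012)):
        B=np.array([[x,y,q] for x in(x0,x1) for y in(-w,w) for q in(0,.018)])
        cv2.fillConvexPoly(z,cv2.convexHull(np.round(proj(k,B@A.T+o)*16).astype(np.int32)),1,shift=4)
    f=R.from_euler('z',YAW) # peg + disc
    pg=f.apply([[-.0386*q,0,.046*q] for q in(.15,1)])+ROOT
    return z
f=lambda p:((cv2.GaussianBlur(mk(p).astype(np.float32),(0,0),1)-t)[228:]**2).sum()+1e5*(p[2]+.009)**2+300*p[3]**2
p0=np.array([-.01,0,-.009,0,0,0]);S=np.array([p0]+[p0+e for e in np.diag([.008,.008,.008,.1,.1,.1])])
q=minimize(f,p0,method="Nelder-Mead",options=dict(initial_simplex=S,maxiter=1500));print(q.x,q.fun,f(p0))
```

```text
[ 0.1774  0.7993 -1.4051  2.3996  1.6891  1.1466 -0.5213] [0.4373 0.1858 0.2952] [0.0293 0.0829 0.3356]
1563 [267.6104 204.8381] [199 186] [349 231]
1569 [267.8145 204.8572] [199 186] [349 232]
[-0.0057 -0.006  -0.0085 -0.0347  0.0605  0.0223] 218.7511902450527 586.4837646484375
```

Emit:
play_rows(
  translation=[
    [0, 0, -0.01],
    [0, 0, -0.01],
    [0, 0, -0.01],
    [0, 0, 0],
    [0, 0, 0],
    [0, 0, 0],
    [0, 0, 0],
    [0, 0, 0],
    [0, 0, 0],
    [0, 0, 0],
    [0, 0, 0],
    [0, 0, 0],
  ],
  delta_rot=[
    [0, 0, 0],
    [0, 0, 0],
    [0, 0, 0],
    [0, 0, 0],
    [0, 0, 0],
    [0, 0, 0],
    [0, 0, 0],
    [0, 0, 0],
    [0, 0, 0],
    [0, 0, 0],
    [0, 0, 0],
    [0, 0, 0],
  ],
  grip=[0.5, 0.5, 0.5, 0.5, 0.5, 0.5, 0.5, 0.5, 0.5, 0.5, 0.5, 0.5],
)

```text
clock: 23.65
tool_pos: [0.4211, 0.1825, 0.3195]
eef_rot: [-0.104, 0.955, 0.028, 0.277]
contact_force: [0.6, -0.1, 0.1]
opening: 0.75
finger_force: 0.0
```

Run:
```python
from h import *
for j in range(2):
    i=r.snapshot("side").astype(int);m=(i[...,0]-i[...,2]>45);yx=np.argwhere(m);print(len(yx),yx.mean(0),yx.min(0),yx.max(0))
print(r.finish_job())
```

```text
1570 [267.5382 204.7796] [199 186] [348 231]
1576 [267.7253 204.7951] [199 186] [349 231]
the job is handed in; nothing more can be done
None
```

I pushed the drip tray to its stop and hung the squeegee on the blue peg. It hangs still, blade down and about 4° off vertical, with the gripper clear; I handed the job in at about 24 s and got no verdict back. One thing could count against it: joint 4 read 2.5601 against its 2.56 limit around the release.

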